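# Clamp up a glued transformer core: touch, then a quarter turn

## Robot

A 6-joint arm with a two-finger parallel gripper is mounted at the origin on a cart in front of the work surface, level with it; the furniture and walls round the work are solid. World frame = base frame: x ahead of the robot, y to its left, z up, the work surface at z = 0. Lengths are in m, angles in rad, forces in N, time in s.
With the tool pointing down it reaches from about 0.25 to 0.725 m from the base axis. Payload 4 kg.
Tool frame: the origin (TCP) lies midway between the tips of the shut fingers; the grasp point (between the pads) lies bot.tcp_to_grasp behind it (bot.tcp_to_grasp is the distance from the TCP to the grasp point, in m); z points along the fingers, y is the line along which they close (so a half turn about z gives the same grasp; the last joint's range is limited). The gripper opens to 85 mm and grips with 20 to 120 N. Pads are 22 mm wide; open, the fingers measure 114 mm over their backs; the gripper's body (76 mm by 85 mm) begins 54 mm behind the grasp point. The pads swing forward as they close: fully open they stand 13 mm farther back than shut.
Start: joints at [1.21, 0.241, 0.005, 1.335, 0, 1.571], TCP at [0.177, 0.468, 0.231] pointing down, gripper open.
Joint ranges: [-2.72, 2.72], [-1.05, 1.87], [-1.09, 1.28], [-1.99, 2.15], [-1.42, 1.44], [-3.14, 3.14]. Speed limits (rad/s): [2.79, 2.79, 3.14, 3.14, 3.14, 3.14].

## Interface

Orientations are given as a unit quaternion [x, y, z, w].
In Python, from workcell import readout, camera, bot gives the robot as it stands. The module is installed in compiled form; this text tells all that it offers.
- The arm moves only by the tool jog_arm, never from a script. Its argument "motion" is a list of rows, each an object of numbers: "x", "y", "z": the shift along the tool's x, y, z in mm; "spin": the turn about the tool's z in degrees; "fingers": the closure, from -1 (fully open) to 1 (shut). A call has 1 to 8 rows; each row is the pose to reach, as a shift and turn from the pose commanded when the call began, along the tool's axes at that moment; what a row does not reach only later rows make up. A row lasts 1/8 s, in which the tool goes at most 62.5 mm and 10.7 degrees, less where a joint would pass 70% of its speed; a pose out of reach is approached as far as the arm can. A call with a gripper value outside its range is refused whole. The fingers move at their own pace and stop on an object; the grip force is fixed at half the most. Time passes only in rows, so rows that repeat a pose let the fingers close. It gives the time, the measured TCP pose, the force, the opening and the grip force at its end, in the units of the state.
- readout.get_obs(): the state, without advancing time (a new reading comes with each control period).
- camera(name): name is "side" or "top" or "wrist"; returns a dict with "pixels" (400x640x3 uint8, red, green, blue), "K" (3x3 intrinsics, pixels), "rvec" (rotation vector, rad) and "tvec" (3), from world to camera coordinates, as OpenCV has them. Camera axes: x right, y down, z forward; pixel columns grow to the right and rows downward; lengths in m; the calibration is good to about 2 mm. A picture is of the moment at which its call begins. There is no depth.
- bot.job_done(): hands the job in; it is judged then, once.
The state is a dict: "clock": time; "joint_pos": joint angles; "joint_vel": joint speeds; "tau": joint torques, N m; "eef_pos": TCP position; "tool_rot": TCP orientation; "ft_force": force on the tool from outside, world axes, zero at the start; "ft_torque": the same for the moment, N m; "grip_width": finger opening in m; "grasp_force": force on a finger pad.
Only numpy, scipy, OpenCV 4.12 (cv2) and the standard library are available. Lean on these libraries where they do the work, as an engineer would, in place of code of your own. Each camera call takes 0.05 s, during which the arm holds its last target. There are 200 camera calls.

## Task

The small transformer standing in the clamp's nest has just been glued: clamp it up. Swing the blue arm round over it until it meets its stop, screw the foot down with the T-handle (clockwise from above) until it just touches the core - feel for the moment the handle begins to stiffen - and then add one quarter turn, no more: never overtighten and back off. Leave the neighbouring things alone.

Things in the scene. Friction and masses are not known exactly. Their poses are not given: they have to be found in the camera images.
- clamp: the bench clamp with all it carries, screwed down. Grey base plate 104 x 186 x 12 mm; origin on its underside, straight below the screw axis of the closed arm; its -y points from there to the steel swing post 95 mm away, its z is up. A grey stop block (top at 83 mm) stands on the +x side of the closed arm.
- clamp_seat (a point): point on top of the base plate on the closed screw axis, 12 mm above the bench; axes as the clamp's
- clamp_post (a point): point on the swing post's axis at half the height of the blue arm, 77 mm above the bench. The arm (18 mm high, 26 mm wide between post and screw) turns about this upright axis; post axis to screw axis is 95 mm. The bolt on the post ends 16 mm above this point, the boss round the screw 14 mm above it.
- clamp_arm (a joint): swing of the blue arm, rad: 0 when closed against the stop block, screw over the nest; grows as it is opened counter-clockwise seen from above (starts 1.1 to 1.6). The arm points level from the post to the screw; closed it points along the clamp's +y. Friction hinge of about 0.8 N m (12 N at 65 mm from the post): it stays where it is left, also when the handle is pushed sideways with under 8 N.
- bar_centre (a point): middle of the T-handle's level cross bar, on the screw axis, 49 mm above mid-arm; its x axis runs along the bar to the red end. The bar is 9 mm thick, with grip caps 13.6 mm thick (red, black) from 32 to 54 mm out; hub 21 mm across, its top 13 mm above bar middle; at least 20 mm clear below the bar. Moves with the arm and down with the screw.
- clamp_knob (a joint): turn of the T-handle, rad, growing clockwise seen from above, which lowers the foot by 6 mm a turn. The start reading and the reading at touch differ each time. The heights of foot and nest are not reported: with the arm closed, touch comes 0.1 to 0.9 turn after the start and must be felt. The screw holds where it is left.
- bar_red_end (a point): point in the red grip cap, 40 mm out from the screw axis. How it feels, only while it moves: free, 0.05 N m (a slow push here meets about 1.5 N); from touch on disc springs behind the brass foot are squeezed and it climbs steadily to roughly 0.45 N m at a quarter turn. Such a push, begun clear of the bar, first shows 4.5 N about 0.9 rad past touch.
- transformer: small mains transformer, grey core 30 x 44 x 36 mm with cream windings, standing upright; origin under its middle. It stands loose on the rubber face of the nest between two low aluminium rails that stop it turning with the foot; it need not be handled.
- flux_tin: round yellow flux tin with a red lid, 53 mm across, 20 high; origin under its middle; bystander, left alone
- wick_reel: flat yellow reel of desoldering braid, 44 mm across, 10 high; bystander, left alone
- relay_blue: small blue relay, 16 x 30 x 20 mm; bystander, left alone
- marker: black marker pen with a red cap, 138 mm long, lying down; bystander, left alone
- pliers_red: red-handled pliers, 157 mm long, lying flat; bystander, left alone
Not all that is in view belongs to the job. What is shaped like the transformer but pink is not meant.

How it is judged:
On the way, in this order (a step that is already met when the one before it is completed fails the run):
1. the arm is swung over the transformer, against its stop (value of joint clamp_arm below 0.05 rad), for 0.2 s.
2. the foot bears on the transformer with the arm closed (contact force between clamp and transformer above 3 N and value of joint clamp_arm below 0.06 rad), for 0.1 s.
At the end, for the whole second after the job is handed in: The arm is closed (within 0.06 rad of its stop) and the foot presses on the standing transformer with 24 to 75 N, which is a quarter turn past touch give or take an eighth; the transformer is still in its place within 6 mm, upright and at rest; nothing is held (contact force between clamp and transformer between 24 and 75 N and value of joint clamp_arm below 0.06 rad and angle between transformer's own z axis and vertical below 0.08 rad and distance of transformer from where it was at the start of the episode below 0.006 m and linear speed of transformer below 0.01 m/s).
It fails at once if the screw is overtightened: the foot presses with over 95 N, about half a turn past touch (contact force between clamp and transformer above 95 N).
It fails at once if the transformer is knocked out of its place (over 10 mm) (distance of transformer from where it was at the start of the episode above 0.01 m).
It fails at once if a neighbouring thing is pushed by over 30 mm (distance of any of flux_tin, wick_reel, relay_blue, marker, pliers_red from where it was at the start of the episode above 0.03 m).
It also fails if it takes over 72 s, if anything falls off the work surface, if the arm or the gripper's body presses on something with over 40 N, if the wrist force passes 120 N, or if a joint passes its speed limit or range.

## Working session

There is one attempt and no reset: what is moved stays moved. The work goes in short steps, Python scripts to look and compute and a tool call to move; the robot and the scene stay as the last step left them, time stands still between calls to the robot, and variables do not carry over. Pictures are saved under pics/ and viewed, at most 10 in all, crops included, and the job is handed in when it is done.

Besides the shell and the picture viewer there is one more tool, called after "Emit:" by a JSON object that holds its "name" and its "arguments", one argument or row to a line. jog_arm: Moves the arm, as the interface text tells. Its arguments: {"type":"object","properties":{"motion":{"type":"array"}},"required":["motion"]}

```bash
mkdir -p pics; cat > h.py <<'E'
import numpy as np, cv2
from workcell import readout, camera, bot
def snap(n,fn=None):
    c=camera(n)
    if fn: cv2.imwrite('pics/'+fn,c['pixels'][:,:,::-1])
    np.savez('pics/%s.npz'%n,**c); return c
def ray(c,uv,z):
    R=cv2.Rodrigues(np.array(c['rvec'],float))[0]; t=np.array(c['tvec'],float).ravel()
    o=-R.T@t; d=R.T@np.linalg.inv(c['K'])@np.array([uv[0],uv[1],1.]); return o+d*(z-o[2])/d[2]
def proj(c,p): return cv2.projectPoints(np.array([p],float),np.array(c['rvec'],float),np.array(c['tvec'],float),np.array(c['K'],float),None)[0].ravel()
E
python3 - <<'E'
from h import *
for n in('top','side'):
    c=snap(n,n+'1.png'); R=cv2.Rodrigues(np.array(c['rvec'],float))[0]; print(n,-R.T@np.ravel(c['tvec']))
o=readout.get_obs(); print({k:np.round(v,3) for k,v in o.items()}, bot.tcp_to_grasp)
E
```

```text
top [0.49673169 0.1403182  1.4008039 ]
side [0.27487158 1.40708304 0.67715754]
{'clock': np.float64(0.1), 'joint_pos': array([ 1.21 ,  0.241,  0.004,  1.335, -0.   ,  1.571]), 'joint_vel': array([ 0.002, -0.003,  0.003,  0.   , -0.   ,  0.001]), 'tau': array([ 1.0000e-03, -3.7314e+01,  2.5301e+01,  1.1000e-02, -0.0000e+00,
        0.0000e+00]), 'eef_pos': array([0.176, 0.467, 0.231]), 'tool_rot': array([ 0.179,  0.984, -0.001, -0.   ]), 'ft_force': array([-0.003, -0.363,  0.405]), 'ft_torque': array([-0.041, -0.018, -0.037]), 'grasp_force': np.float64(0.0), 'grip_width': np.float64(0.085)} 0.0187
```

View pics/top1.png

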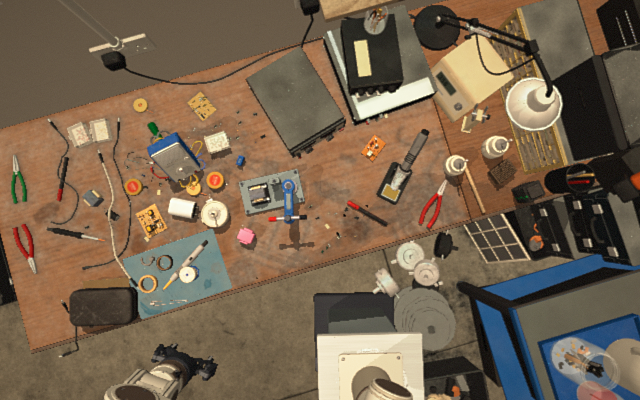

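View pics/side1.png

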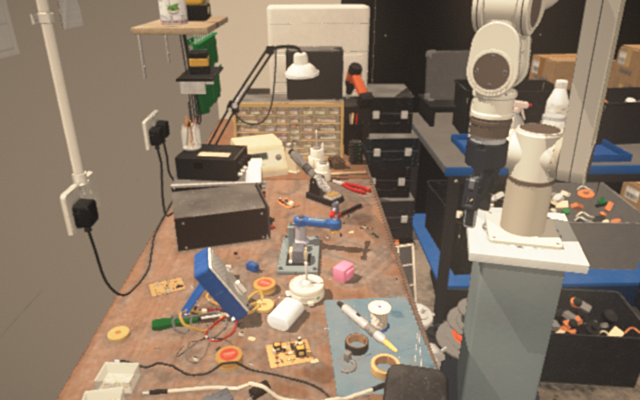

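Top view: the clamp's grey plate is at about (272,190) and its blue arm runs from the post (290,185) to the screw near (290,217). The T-bar's red end is at (272,218) and its black end at (310,218). Possible mix-ups are the pink block at (246,236), the marker at (366,212) with its red cap, and the red flux tins at (133,187) and (214,180). I'll check with a close crop.

```bash
python3 - <<'E'
from h import *
c=dict(np.load('pics/top.npz')); s=dict(np.load('pics/side.npz'))
a=cv2.resize(c['pixels'][155:260,225:345],None,fx=5,fy=5,interpolation=2)
b=cv2.resize(s['pixels'][195:285,265:385],None,fx=5,fy=5,interpolation=2)
cv2.imwrite('pics/c1.png',a[:,:,::-1]); cv2.imwrite('pics/c2.png',b[:,:,::-1])
for uv in [(272,190),(288,185),(290,217)]: print(uv,ray(c,uv,0.08))
print(proj(c,[0,0,0]),proj(c,[.177,.467,.231]))
E
```

```text
(272, 190) [0.59274006 0.27635586 0.08      ]
(288, 185) [0.60615528 0.22948426 0.08      ]
(290, 217) [0.51289188 0.22569017 0.08      ]
[370.23863164 385.50148456] [193.52976658 351.81954522]
```

View pics/c1.png

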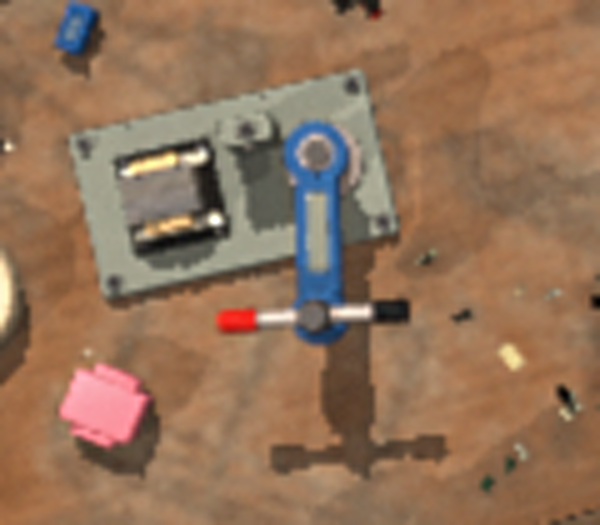

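View pics/c2.png

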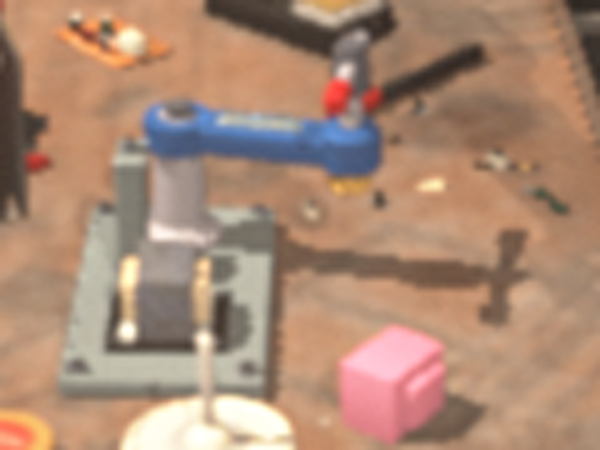

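The crops confirm the choice. In c1 the post bolt is at (318,152), the hub at (314,317), the red cap at (238,320) and the black cap at (390,311). The stop block is at (245,130) and the transformer at (170,195). The pink decoy is at (105,405). Next I work out the geometry.

```bash
cat >> h.py <<'E'
def tool(p,o=None):
    "tool-frame mm to world point p (3)"
    from scipy.spatial.transform import Rotation as Ro
    o=o or readout.get_obs(); R=Ro.from_quat(o['tool_rot']).as_matrix(); return np.round(1000*R.T@(np.array(p)-o['eef_pos']),1),np.round(R,3).tolist()
E
python3 - <<'E'
from h import *
c=dict(np.load('pics/top.npz'))
q=lambda u,v:(225+(u+.5)/5-.5,155+(v+.5)/5-.5)
P=ray(c,q(318,152),.093); H=ray(c,q(314,317),.139); r=ray(c,q(238,320),.133); b=ray(c,q(390,311),.133)
print('post',P,'hub',H,'dist',np.linalg.norm((H-P)[:2]),'red',r,'blk',b)
# plate corners at z=.012 -> clamp y direction
A=[ray(c,q(*p),.012) for p in((395,235),(110,297),(72,137),(360,70))]
print(A); 
for d in (A[1]-A[0],A[2]-A[3]): print('clamp y ang',np.arctan2(d[1],d[0]),np.linalg.norm(d))
d=H-P; print('arm ang',np.arctan2(d[1],d[0])); print('bar ang',np.arctan2(*(r-b)[[1,0]]))
print(tool([.5,.25,.12]))
E
```

```text
post [0.60506365 0.22803001 0.093     ] hub [0.50958548 0.22914036 0.139     ] dist 0.09548462400769683 red [0.50905916 0.27190355 0.133     ] blk [0.51190352 0.18716943 0.133     ]
[array([0.55968834, 0.18750122, 0.012     ]), array([0.52625024, 0.36226415, 0.012     ]), array([0.62481138, 0.38391774, 0.012     ]), array([0.66160045, 0.20660091, 0.012     ])]
clamp y ang 1.7598455635558339 0.17793310658585593
clamp y ang 1.7753703456174144 0.1810930561446911
arm ang 3.12996375156059
bar ang 1.604351756755753
(array([-379.5,  -88.8,  110.7]), [[-0.936, 0.353, -0.001], [0.353, 0.936, -0.002], [-0.0, -0.002, -1.0]])
```

Arm opening is about 1.36 rad and the clamp's +y points at 1.768 rad. Plan: with shut fingers, push the arm 60 mm from the post, following the circle. Then open the fingers to straddle the bar and turn it as a couple about the screw axis.

```bash
cat >> h.py <<'E'
P=np.array([.605,.228]); CL=1.768
def rows(pts,o=None):
    "pts: list of (x,y,z,tool-y world angle) -> rows"
    o=o or readout.get_obs()
    from scipy.spatial.transform import Rotation as Ro
    R=Ro.from_quat(o['tool_rot']).as_matrix(); a0=np.arctan2(R[1,1],R[0,1])
    for x,y,z,a in pts:
        s=R.T@(np.array([x,y,z])-o['eef_pos'])*1000; print(dict(x=round(s[0]),y=round(s[1]),z=round(s[2]),spin=round(-np.degrees((a-a0+np.pi)%(2*np.pi)-np.pi))))
def push(phi,off,z=.076,s=.060):
    u=np.array([np.cos(phi),np.sin(phi)]); n=np.array([u[1],-u[0]]) if False else np.array([np.sin(phi),-np.cos(phi)])
    p=P+s*u-off*n; return (*p,z,np.arctan2(n[1],n[0]))
E
python3 - <<'E'
from h import *
rows([push(3.13,.05,.2),push(3.13,.05)])
E
```

```text
{'x': -446, 'y': -140, 'z': 31, 'spin': -20}
{'x': -446, 'y': -140, 'z': 155, 'spin': -20}
```

Emit:
{"name": "jog_arm", "arguments": {
  "motion": [
    {"x": -56,"y": -18,"z": 0,"spin": -3,"fingers": 1},
    {"x": -112,"y": -35,"z": 0,"spin": -6,"fingers": 1},
    {"x": -168,"y": -53,"z": 0,"spin": -9,"fingers": 1},
    {"x": -224,"y": -70,"z": 0,"spin": -12,"fingers": 1},
    {"x": -280,"y": -88,"z": 0,"spin": -15,"fingers": 1},
    {"x": -336,"y": -106,"z": 0,"spin": -20,"fingers": 1},
    {"x": -392,"y": -123,"z": 0,"spin": -20,"fingers": 1},
    {"x": -446,"y": -140,"z": 0,"spin": -20,"fingers": 1}
  ]
}}

```text
clock: 1.1
eef_pos: [0.5455, 0.1779, 0.2308]
tool_rot: [0.006, 1.0, -0.0, -0.0]
ft_force: [-0.5, 0.3, 0.7]
grip_width: 0.0
grasp_force: 0.0
```

Emit:
{"name": "jog_arm", "arguments": {
  "motion": [
    {"fingers": 1},
    {"fingers": 1}
  ]
}}

```text
validation failed for argument at $.mo...
```

```bash
python3 - <<'E'
from h import *
rows([push(3.13,.05,.2),push(3.13,.05)])
snap('wrist','w1.png')
E
```

```text
{'x': 1, 'y': 1, 'z': 31, 'spin': 0}
{'x': 1, 'y': 1, 'z': 155, 'spin': 0}
```

View pics/w1.png

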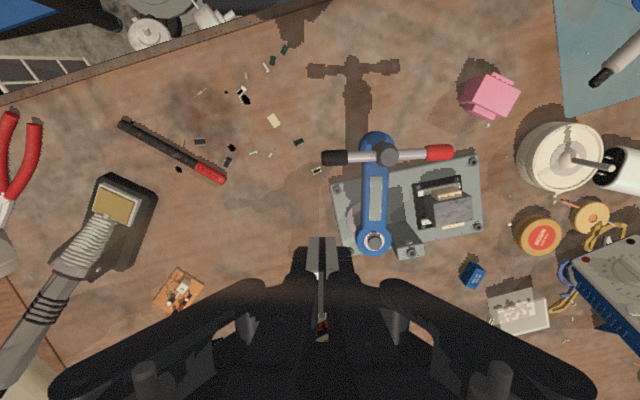

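The wrist view shows the arm from its post at (373,241) to the screw at (388,155). The shut fingers at (321,250) are clear of it on the push side, so I descend.

Emit:
{"name": "jog_arm", "arguments": {
  "motion": [
    {"x": 0,"y": 0,"z": 50,"spin": 0,"fingers": 1},
    {"x": 0,"y": 0,"z": 100,"spin": 0,"fingers": 1},
    {"x": 0,"y": 0,"z": 140,"spin": 0,"fingers": 1},
    {"x": 0,"y": 0,"z": 155,"spin": 0,"fingers": 1},
    {"x": 0,"y": 0,"z": 155,"spin": 0,"fingers": 1}
  ]
}}

```text
clock: 1.78
eef_pos: [0.5437, 0.1793, 0.0756]
tool_rot: [0.006, 1.0, -0.0, -0.001]
ft_force: [0.6, -1.2, 0.2]
grip_width: 0.0
grasp_force: 0.0
```

```bash
python3 - <<'E'
from h import *
rows([push(3.13,.05-.0125*i) for i in (1,2)]+[push(3.13-.1*i,.025) for i in range(1,7)])
E
```

```text
{'x': -1, 'y': 12, 'z': 0, 'spin': 0}
{'x': -1, 'y': 24, 'z': 0, 'spin': 0}
{'x': 1, 'y': 31, 'z': 0, 'spin': 6}
{'x': 3, 'y': 37, 'z': 0, 'spin': 11}
{'x': 4, 'y': 43, 'z': 0, 'spin': 17}
{'x': 4, 'y': 50, 'z': 0, 'spin': 23}
{'x': 4, 'y': 56, 'z': 0, 'spin': 29}
{'x': 3, 'y': 63, 'z': 0, 'spin': 34}
```

Emit:
{"name": "jog_arm", "arguments": {
  "motion": [
    {"x": -1,"y": 12,"z": 0,"spin": 0,"fingers": 1},
    {"x": -1,"y": 24,"z": 0,"spin": 0,"fingers": 1},
    {"x": 1,"y": 31,"z": 0,"spin": 6,"fingers": 1},
    {"x": 3,"y": 37,"z": 0,"spin": 11,"fingers": 1},
    {"x": 4,"y": 43,"z": 0,"spin": 17,"fingers": 1},
    {"x": 4,"y": 50,"z": 0,"spin": 23,"fingers": 1},
    {"x": 4,"y": 56,"z": 0,"spin": 29,"fingers": 1},
    {"x": 3,"y": 63,"z": 0,"spin": 34,"fingers": 1}
  ]
}}

```text
clock: 2.78
eef_pos: [0.5415, 0.2385, 0.0779]
tool_rot: [0.301, 0.954, -0.004, 0.001]
ft_force: [-3.9, -13.0, 8.6]
grip_width: -0.0002
grasp_force: 7.8
```

```bash
python3 - <<'E'
from h import *
rows([push(2.53-.1*i,.025) for i in range(1,8)])
print(readout.get_obs()['ft_torque'])
E
```

```text
{'x': 4, 'y': 9, 'z': 2, 'spin': 6}
{'x': 6, 'y': 15, 'z': 2, 'spin': 12}
{'x': 7, 'y': 22, 'z': 2, 'spin': 17}
{'x': 7, 'y': 28, 'z': 2, 'spin': 23}
{'x': 7, 'y': 35, 'z': 2, 'spin': 29}
{'x': 6, 'y': 41, 'z': 2, 'spin': 34}
{'x': 4, 'y': 47, 'z': 2, 'spin': 40}
[-2.69905631  0.75812458 -0.02831382]
```

Emit:
{"name": "jog_arm", "arguments": {
  "motion": [
    {"x": 2,"y": 6,"z": 0,"spin": 6,"fingers": 1},
    {"x": 4,"y": 12,"z": 0,"spin": 12,"fingers": 1},
    {"x": 5,"y": 19,"z": 0,"spin": 17,"fingers": 1},
    {"x": 5,"y": 25,"z": 0,"spin": 23,"fingers": 1},
    {"x": 5,"y": 32,"z": 0,"spin": 29,"fingers": 1}
  ]
}}

```text
clock: 3.4
eef_pos: [0.5535, 0.2687, 0.0779]
tool_rot: [0.529, 0.848, -0.004, 0.0]
ft_force: [-8.6, -11.2, 9.4]
grip_width: -0.0002
grasp_force: 8.0
```

```bash
python3 - <<'E'
from h import *
rows([push(2.03-.05*i,.025) for i in range(0,7)])
c=snap('top'); 
cv2.imwrite('pics/c3.png',cv2.resize(c['pixels'][150:250,225:345],None,fx=5,fy=5,interpolation=2)[:,:,::-1])
E
```

```text
{'x': 1, 'y': 3, 'z': 2, 'spin': 0}
{'x': 2, 'y': 6, 'z': 2, 'spin': 3}
{'x': 3, 'y': 9, 'z': 2, 'spin': 5}
{'x': 4, 'y': 12, 'z': 2, 'spin': 8}
{'x': 5, 'y': 16, 'z': 2, 'spin': 11}
{'x': 5, 'y': 19, 'z': 2, 'spin': 14}
{'x': 6, 'y': 22, 'z': 2, 'spin': 17}
```

View pics/c3.png

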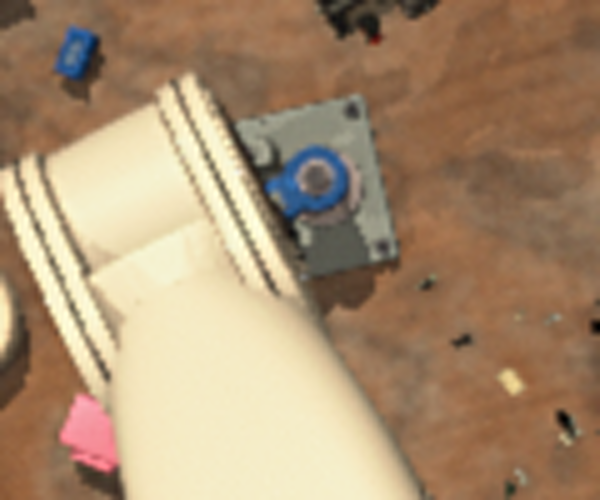

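The crop shows the blue arm following, now pointing down-left from the post at (318,180). I continue to the stop in small steps.

Emit:
{"name": "jog_arm", "arguments": {
  "motion": [
    {"x": 1,"y": 3,"z": 0,"spin": 3,"fingers": 1},
    {"x": 2,"y": 6,"z": 0,"spin": 5,"fingers": 1},
    {"x": 3,"y": 9,"z": 0,"spin": 8,"fingers": 1}
  ]
}}

```text
clock: 3.82
eef_pos: [0.5597, 0.2759, 0.0778]
tool_rot: [0.586, 0.81, -0.004, -0.0]
ft_force: [-9.6, -9.6, 9.0]
grip_width: 0.0001
grasp_force: 7.8
```

Emit:
{"name": "jog_arm", "arguments": {
  "motion": [
    {"x": 1,"y": 2,"z": 0,"spin": 2,"fingers": 1}
  ]
}}

```text
clock: 3.95
eef_pos: [0.5614, 0.2775, 0.0778]
tool_rot: [0.6, 0.8, -0.004, -0.0]
ft_force: [-10.1, -9.7, 11.0]
grip_width: -0.0001
grasp_force: 7.7
```

Emit:
{"name": "jog_arm", "arguments": {
  "motion": [
    {"x": 0,"y": 2,"z": 0,"spin": 2,"fingers": 1}
  ]
}}

```text
clock: 4.08
eef_pos: [0.5628, 0.2786, 0.0778]
tool_rot: [0.614, 0.789, -0.004, -0.001]
ft_force: [-11.6, -7.0, 9.3]
grip_width: 0.0
grasp_force: 8.0
```

Emit:
{"name": "jog_arm", "arguments": {
  "motion": [
    {"x": 0,"y": 2,"z": 0,"spin": 2,"fingers": 1}
  ]
}}

```text
clock: 4.2
eef_pos: [0.5643, 0.2799, 0.0778]
tool_rot: [0.627, 0.779, -0.003, -0.002]
ft_force: [-11.8, -4.9, 10.1]
grip_width: -0.0002
grasp_force: 8.1
```

Emit:
{"name": "jog_arm", "arguments": {
  "motion": [
    {"x": 0,"y": 2,"z": 0,"spin": 2,"fingers": 1},
    {"x": 0,"y": 4,"z": 0,"spin": 4,"fingers": 1}
  ]
}}

```text
clock: 4.45
eef_pos: [0.5675, 0.2822, 0.0779]
tool_rot: [0.654, 0.757, -0.003, -0.003]
ft_force: [-13.6, -1.3, 10.0]
grip_width: 0.0001
grasp_force: 8.4
```

Emit:
{"name": "jog_arm", "arguments": {
  "motion": [
    {"x": 0,"y": 2,"z": 0,"spin": 2,"fingers": 1}
  ]
}}

```text
clock: 4.58
eef_pos: [0.5686, 0.2831, 0.0778]
tool_rot: [0.666, 0.746, -0.003, -0.004]
ft_force: [-18.5, -1.9, 12.5]
grip_width: 0.0001
grasp_force: 10.6
```

Emit:
{"name": "jog_arm", "arguments": {
  "motion": [
    {"x": 0,"y": 2,"z": 0,"spin": 1,"fingers": 1}
  ]
}}

```text
clock: 4.7
eef_pos: [0.5687, 0.2833, 0.0777]
tool_rot: [0.673, 0.74, -0.005, -0.005]
ft_force: [-22.4, -2.2, 16.2]
grip_width: -0.0001
grasp_force: 13.3
```

```bash
python3 - <<'E'
from h import *
o=readout.get_obs(); d=o['eef_pos'][:2]-P; L=np.hypot(*d); print(L,[np.arctan2(d[1],d[0])-np.arcsin(f/L) for f in(.022,.025,.028)],o['ft_force'],o['ft_torque'])
E
```

```text
0.06612600357609286 [np.float64(1.8121908812744916), np.float64(1.7636477181325516), np.float64(1.7141215726176107)] [-22.42687129  -2.19228264  16.15407524] [-0.3655825   4.57572256  0.03395479]
```

It is at the stop: the force climbs with no further motion. I hold briefly, then retreat and rise.

Emit:
{"name": "jog_arm", "arguments": {
  "motion": [
    {"x": 0,"y": 1,"z": 0,"spin": 0,"fingers": 1},
    {"x": 0,"y": 1,"z": 0,"spin": 0,"fingers": 1},
    {"x": 0,"y": -12,"z": 0,"spin": 0,"fingers": 1},
    {"x": 0,"y": -25,"z": 0,"spin": 0,"fingers": 1},
    {"x": 0,"y": -25,"z": -55,"spin": 0,"fingers": 0},
    {"x": 0,"y": -80,"z": -115,"spin": 0,"fingers": -1},
    {"x": 0,"y": -140,"z": -130,"spin": 0,"fingers": -1},
    {"x": 0,"y": -180,"z": -130,"spin": 0,"fingers": -1}
  ]
}}

```text
clock: 5.7
eef_pos: [0.3968, 0.2672, 0.2098]
tool_rot: [0.673, 0.739, 0.004, 0.001]
ft_force: [-0.5, 0.9, 0.2]
grip_width: 0.0722
grasp_force: 0.0
```

```bash
python3 - <<'E'
from h import *
c=snap('top'); o=readout.get_obs(); print(o['eef_pos'],o['ft_force'],o['ft_torque'],o['joint_pos'])
a=cv2.resize(c['pixels'][150:250,225:345],None,fx=6,fy=6,interpolation=2)
w=snap('wrist')['pixels']
cv2.imwrite('pics/c4.png',np.vstack([a[:,:,::-1]])); cv2.imwrite('pics/w2.png',w[:,:,::-1])
E
```

```text
[0.38867217 0.26457387 0.20854752] [-7.59116179 -2.25835623 -1.16530392] [-0.18240881  0.50063272  0.03924589] [ 0.59603933  0.19595114 -0.11227359  1.26566219  0.00251609  2.07069984]
```

View pics/c4.png

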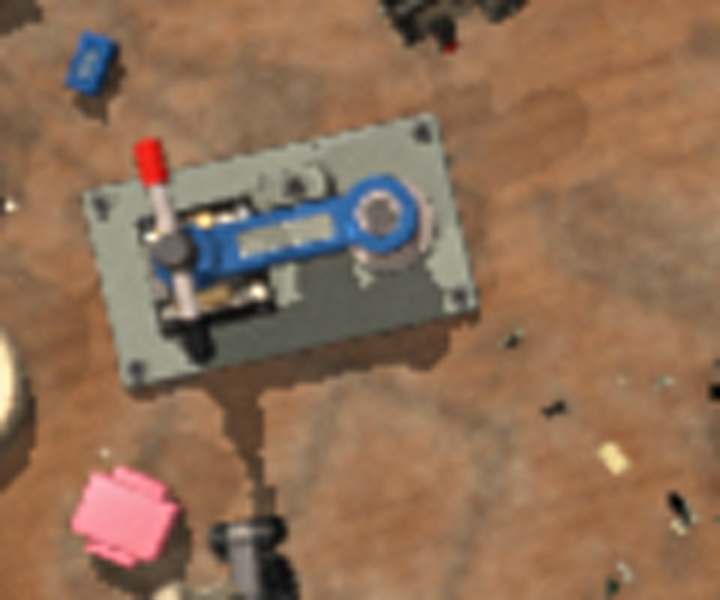

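View pics/w2.png

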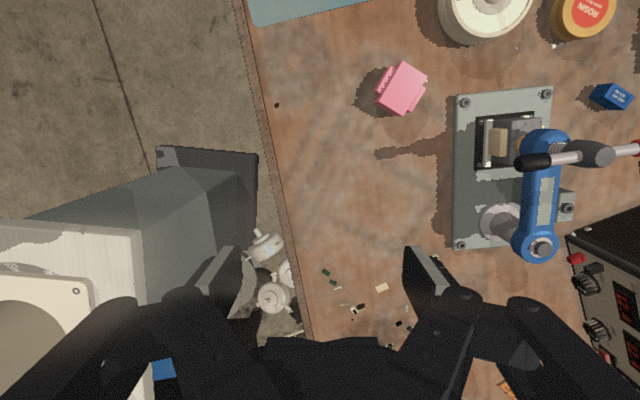

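Top crop: the arm is closed against the stop. Post bolt (380,212), hub (175,250), red cap (150,163), black cap (202,345). The wrist view agrees, with the transformer still in place under the arm.

```bash
python3 - <<'E'
from h import *
c=dict(np.load('pics/top.npz'))
q=lambda u,v:(225+(u+.5)/6-.5,150+(v+.5)/6-.5)
P2=ray(c,q(380,212),.093); H=ray(c,q(175,250),.139); r=ray(c,q(150,163),.133); b=ray(c,q(202,345),.133)
print(P2,H,np.linalg.norm((H-P2)[:2]),r,b,(r+b)/2)
d=H-P2; print('phi',np.arctan2(d[1],d[0]))
ba=np.arctan2(*(r-b)[[1,0]]); print('bar',ba)
S=P2[:2]+.095*d[:2]/np.linalg.norm(d[:2]); print('S',S)
# tool y line = bar angle turned back (ccw) 50deg, mod pi
o=readout.get_obs(); y=np.arctan2(2*(o['tool_rot'][1]*o['tool_rot'][2]+0),1)
from scipy.spatial.transform import Rotation as Ro
R=Ro.from_quat(o['tool_rot']).as_matrix(); print('tool y',np.arctan2(R[1,1],R[0,1]))
rows([(*S,.21,ba+np.radians(50)),(*S,.21,ba+np.radians(50)-np.pi)])
E
```

```text
[0.60532543 0.22884172 0.093     ] [0.58625621 0.32106162 0.139     ] 0.09417082285861063 [0.62764313 0.33286895 0.133     ] [0.54212234 0.31014929 0.133     ] [0.58488274 0.32150912 0.133     ]
phi 1.7747023605661956
bar 0.25966453536532125
S [0.58608831 0.32187362]
tool y 0.09672967503647034
{'x': 38, 'y': 199, 'z': -2, 'spin': -59}
{'x': 38, 'y': 199, 'z': -2, 'spin': 121}
```

Emit:
{"name": "jog_arm", "arguments": {
  "motion": [
    {"x": 8,"y": 40,"z": 0,"spin": -10,"fingers": -0.65},
    {"x": 16,"y": 80,"z": 0,"spin": -20,"fingers": -0.65},
    {"x": 24,"y": 120,"z": 0,"spin": -30,"fingers": -0.65},
    {"x": 32,"y": 160,"z": 0,"spin": -40,"fingers": -0.65},
    {"x": 38,"y": 199,"z": 0,"spin": -50,"fingers": -0.65},
    {"x": 38,"y": 199,"z": 0,"spin": -60,"fingers": -0.65},
    {"x": 38,"y": 199,"z": 0,"spin": -70,"fingers": -0.65},
    {"x": 38,"y": 199,"z": 0,"spin": -80,"fingers": -0.65}
  ]
}}

```text
clock: 6.8
eef_pos: [0.5923, 0.3229, 0.2068]
tool_rot: [0.038, 0.999, 0.0, 0.001]
ft_force: [-0.1, 0.3, -0.2]
grip_width: 0.0703
grasp_force: 0.0
```

Emit:
{"name": "jog_arm", "arguments": {
  "motion": [
    {"x": 0,"y": 0,"z": 0,"spin": -10,"fingers": -0.65},
    {"x": 0,"y": 0,"z": 0,"spin": -20,"fingers": -0.65},
    {"x": 0,"y": 0,"z": 0,"spin": -30,"fingers": -0.65},
    {"x": 0,"y": 0,"z": 0,"spin": -40,"fingers": -0.65},
    {"x": 0,"y": 0,"z": 0,"spin": -50,"fingers": -0.65},
    {"x": 0,"y": 0,"z": 0,"spin": -60,"fingers": -0.65},
    {"x": 0,"y": 0,"z": 0,"spin": -70,"fingers": -0.65},
    {"x": 0,"y": 0,"z": 0,"spin": -80,"fingers": -0.65}
  ]
}}

```text
clock: 7.8
eef_pos: [0.5922, 0.323, 0.2071]
tool_rot: [-0.614, 0.79, -0.0, 0.001]
ft_force: [0.7, -0.3, -0.5]
grip_width: 0.0703
grasp_force: 0.0
```

Emit:
{"name": "jog_arm", "arguments": {
  "motion": [
    {"x": 0,"y": 0,"z": 0,"spin": -10,"fingers": -0.65},
    {"x": 0,"y": 0,"z": 0,"spin": -20,"fingers": -0.65},
    {"x": 0,"y": 0,"z": 0,"spin": -30,"fingers": -0.65},
    {"x": 0,"y": 0,"z": 0,"spin": -40,"fingers": -0.65},
    {"x": 0,"y": 0,"z": 0,"spin": -50,"fingers": -0.65},
    {"x": 0,"y": 0,"z": 0,"spin": -60,"fingers": -0.65},
    {"x": 0,"y": 0,"z": 0,"spin": -70,"fingers": -0.65},
    {"x": 0,"y": 0,"z": 0,"spin": -79,"fingers": -0.65}
  ]
}}

```text
clock: 8.8
eef_pos: [0.5922, 0.323, 0.2071]
tool_rot: [0.976, -0.219, 0.001, -0.001]
ft_force: [0.2, 0.0, -1.2]
grip_width: 0.0707
grasp_force: 0.0
```

```bash
cat >> h.py <<'E'
S=np.array([.586,.3217]); BA=.26
def st():
    from scipy.spatial.transform import Rotation as Ro
    o=readout.get_obs(); R=Ro.from_quat(o['tool_rot']).as_matrix(); yaw=np.arctan2(R[1,1],R[0,1])
    print('yaw-bar0 deg',np.round(np.degrees(yaw-BA)%180,1),'j6',np.round(o['joint_pos'][5],3),'xy err mm',np.round(1000*(o['eef_pos'][:2]-S),1),'F',np.round(o['ft_force'],1),'T',np.round(o['ft_torque'],3),'tau6',np.round(o['tau'][5],3),'w',np.round(o['grip_width'],4),'t',o['clock']); return o
E
python3 - <<'E'
from h import *
o=st(); print(o['eef_pos']); rows([(*S,.101,BA+np.radians(50)-np.pi)])
E
```

```text
yaw-bar0 deg 49.8 j6 -2.2 xy err mm [6.2 1.3] F [ 0.2  0.  -1.2] T [ 0.043  0.049 -0.017] tau6 1.009 w 0.0707 t 8.8
[0.59219835 0.32297814 0.20708786]
{'x': -5, 'y': 4, 'z': 106, 'spin': 0}
```

Yaw is 50° before the bar. I correct the 6 mm offset and descend.

Emit:
{"name": "jog_arm", "arguments": {
  "motion": [
    {"x": -5,"y": 4,"z": 0,"spin": 0,"fingers": -0.65},
    {"x": -5,"y": 4,"z": 35,"spin": 0,"fingers": -0.65},
    {"x": -5,"y": 4,"z": 70,"spin": 0,"fingers": -0.65},
    {"x": -5,"y": 4,"z": 95,"spin": 0,"fingers": -0.65},
    {"x": -5,"y": 4,"z": 106,"spin": 0,"fingers": -0.65},
    {"x": -5,"y": 4,"z": 106,"spin": 0,"fingers": -0.65}
  ]
}}

```text
clock: 9.55
eef_pos: [0.5851, 0.3205, 0.1]
tool_rot: [0.975, -0.223, -0.0, 0.0]
ft_force: [-0.5, 0.3, 1.1]
grip_width: 0.0705
grasp_force: 0.0
```

```bash
python3 - <<'E'
from h import *
st(); c=snap('wrist','w3.png'); st()
E
```

```text
yaw-bar0 deg 49.4 j6 -2.192 xy err mm [-0.9 -1.2] F [-0.5  0.3  1.1] T [-0.024  0.006  0.033] tau6 0.011 w 0.0705 t 9.55
yaw-bar0 deg 49.4 j6 -2.192 xy err mm [-0.3 -0.9] F [ 0.  -0.3 -0.4] T [ 0.036  0.03  -0.034] tau6 0.009 w 0.0703 t 9.6
```

View pics/w3.png

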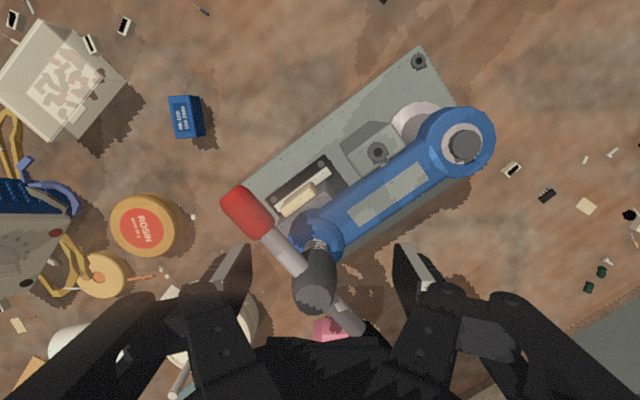

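The fingers stand either side of the hub, in line for the couple: the red cap is at (245,210), the left finger at (240,265), the right finger at (410,265). I start turning.

Emit:
{"name": "jog_arm", "arguments": {
  "motion": [
    {"x": 0,"y": 0,"z": 0,"spin": 8,"fingers": -0.65},
    {"x": 0,"y": 0,"z": 0,"spin": 16,"fingers": -0.65},
    {"x": 0,"y": 0,"z": 0,"spin": 24,"fingers": -0.65}
  ]
}}

```text
clock: 9.98
eef_pos: [0.5862, 0.3214, 0.1024]
tool_rot: [0.906, -0.422, 0.001, -0.002]
ft_force: [-1.1, 1.2, -0.4]
grip_width: 0.0703
grasp_force: 0.5
```

```bash
python3 -c "from h import *; st()"
```

```text
yaw-bar0 deg 25.1 j6 -1.769 xy err mm [ 0.2 -0.3] F [-1.1  1.2 -0.4] T [0.173 0.207 0.085] tau6 -0.872 w 0.0703 t 9.975
```

Emit:
{"name": "jog_arm", "arguments": {
  "motion": [
    {"x": 0,"y": 0,"z": 0,"spin": 5,"fingers": -0.65},
    {"x": 0,"y": 0,"z": 0,"spin": 10,"fingers": -0.65},
    {"x": 0,"y": 0,"z": 0,"spin": 15,"fingers": -0.65}
  ]
}}

```text
clock: 10.35
eef_pos: [0.5862, 0.3216, 0.1025]
tool_rot: [0.844, -0.536, 0.0, -0.002]
ft_force: [-0.0, 1.4, 0.2]
grip_width: 0.0708
grasp_force: 0.5
```

```bash
python3 -c "from h import *; st()"
```

```text
yaw-bar0 deg 10.3 j6 -1.509 xy err mm [ 0.2 -0.1] F [-0.   1.4  0.2] T [0.218 0.19  0.04 ] tau6 -0.531 w 0.0708 t 10.35
```

Emit:
{"name": "jog_arm", "arguments": {
  "motion": [
    {"x": 0,"y": 0,"z": 0,"spin": 5,"fingers": -0.65},
    {"x": 0,"y": 0,"z": 0,"spin": 10,"fingers": -0.65},
    {"x": 0,"y": 0,"z": 0,"spin": 15,"fingers": -0.65}
  ]
}}

```text
clock: 10.72
eef_pos: [0.5863, 0.3216, 0.1025]
tool_rot: [0.767, -0.642, 0.0, -0.002]
ft_force: [-0.0, 0.3, -0.3]
grip_width: 0.0704
grasp_force: 0.5
```

```bash
python3 -c "from h import *; st()"
```

```text
yaw-bar0 deg 175.3 j6 -1.247 xy err mm [ 0.3 -0.1] F [-0.   0.3 -0.3] T [0.197 0.118 0.052] tau6 -0.532 w 0.0704 t 10.725
```

Free torque reads about 0.05 N m. I go on at the same rate and log the torque.

Emit:
{"name": "jog_arm", "arguments": {
  "motion": [
    {"x": 0,"y": 0,"z": 0,"spin": 5,"fingers": -0.65},
    {"x": 0,"y": 0,"z": 0,"spin": 10,"fingers": -0.65},
    {"x": 0,"y": 0,"z": 0,"spin": 15,"fingers": -0.65}
  ]
}}

```text
clock: 11.1
eef_pos: [0.5865, 0.3216, 0.1026]
tool_rot: [-0.677, 0.736, -0.0, 0.002]
ft_force: [-0.4, 1.0, -0.2]
grip_width: 0.0704
grasp_force: 0.5
```

```bash
python3 -c "from h import *; st()"
```

```text
yaw-bar0 deg 160.3 j6 -0.985 xy err mm [ 0.5 -0.1] F [-0.4  1.  -0.2] T [0.282 0.018 0.056] tau6 -0.534 w 0.0704 t 11.1
```

Emit:
{"name": "jog_arm", "arguments": {
  "motion": [
    {"x": 0,"y": 0,"z": 0,"spin": 5,"fingers": -0.65},
    {"x": 0,"y": 0,"z": 0,"spin": 10,"fingers": -0.65},
    {"x": 0,"y": 0,"z": 0,"spin": 15,"fingers": -0.65}
  ]
}}

```text
clock: 11.48
eef_pos: [0.5866, 0.3216, 0.1026]
tool_rot: [-0.575, 0.818, 0.0, 0.002]
ft_force: [0.6, 0.8, 0.2]
grip_width: 0.0706
grasp_force: 0.5
```

```bash
python3 -c "from h import *; st()"
```

```text
yaw-bar0 deg 145.3 j6 -0.723 xy err mm [ 0.6 -0.1] F [0.6 0.8 0.2] T [ 0.22  -0.037  0.036] tau6 -0.535 w 0.0706 t 11.475
```

Emit:
{"name": "jog_arm", "arguments": {
  "motion": [
    {"x": 0,"y": 0,"z": 0,"spin": 5,"fingers": -0.65},
    {"x": 0,"y": 0,"z": 0,"spin": 10,"fingers": -0.65},
    {"x": 0,"y": 0,"z": 0,"spin": 15,"fingers": -0.65}
  ]
}}

```text
clock: 11.85
eef_pos: [0.5868, 0.3216, 0.1027]
tool_rot: [-0.463, 0.886, 0.0, 0.002]
ft_force: [0.9, 1.3, -1.3]
grip_width: 0.0705
grasp_force: 0.5
```

```bash
python3 -c "from h import *; st()"
```

```text
yaw-bar0 deg 130.2 j6 -0.461 xy err mm [ 0.8 -0.1] F [ 0.9  1.3 -1.3] T [ 0.218 -0.131  0.092] tau6 -0.535 w 0.0705 t 11.85
```

tau6 is a very clean signal, at −0.535 while free. Continuing.

Emit:
{"name": "jog_arm", "arguments": {
  "motion": [
    {"x": 0,"y": 0,"z": 0,"spin": 5,"fingers": -0.65},
    {"x": 0,"y": 0,"z": 0,"spin": 10,"fingers": -0.65},
    {"x": 0,"y": 0,"z": 0,"spin": 15,"fingers": -0.65}
  ]
}}

```text
clock: 12.22
eef_pos: [0.5863, 0.3212, 0.1024]
tool_rot: [-0.343, 0.939, 0.0, 0.002]
ft_force: [-0.9, 0.1, -0.2]
grip_width: 0.0705
grasp_force: 0.5
```

```bash
python3 -c "from h import *; st()"
```

```text
yaw-bar0 deg 115.2 j6 -0.2 xy err mm [ 0.3 -0.5] F [-0.9  0.1 -0.2] T [ 0.026  0.133 -0.003] tau6 -0.529 w 0.0705 t 12.225
```

Emit:
{"name": "jog_arm", "arguments": {
  "motion": [
    {"x": 0,"y": 0,"z": 0,"spin": 5,"fingers": -0.65},
    {"x": 0,"y": 0,"z": 0,"spin": 10,"fingers": -0.65},
    {"x": 0,"y": 0,"z": 0,"spin": 15,"fingers": -0.65}
  ]
}}

```text
clock: 12.6
eef_pos: [0.5856, 0.3211, 0.1022]
tool_rot: [-0.218, 0.976, 0.001, 0.001]
ft_force: [-1.6, 0.2, 0.4]
grip_width: 0.0704
grasp_force: 0.9
```

```bash
python3 -c "from h import *; st()"
```

```text
yaw-bar0 deg 100.3 j6 0.062 xy err mm [-0.4 -0.6] F [-1.6  0.2  0.4] T [0.068 0.372 0.075] tau6 -0.498 w 0.0704 t 12.6
```

Emit:
{"name": "jog_arm", "arguments": {
  "motion": [
    {"x": 0,"y": 0,"z": 0,"spin": 5,"fingers": -0.65},
    {"x": 0,"y": 0,"z": 0,"spin": 10,"fingers": -0.65},
    {"x": 0,"y": 0,"z": 0,"spin": 15,"fingers": -0.65}
  ]
}}

```text
clock: 12.98
eef_pos: [0.5849, 0.3211, 0.102]
tool_rot: [-0.089, 0.996, 0.001, -0.0]
ft_force: [-4.1, 0.3, 0.6]
grip_width: 0.0706
grasp_force: 1.7
```

```bash
python3 -c "from h import *; st()"
```

```text
yaw-bar0 deg 85.3 j6 0.324 xy err mm [-1.1 -0.6] F [-4.1  0.3  0.6] T [0.016 0.619 0.085] tau6 -0.443 w 0.0706 t 12.975
```

The handle is stiffening, with touch at about j6 −0.4 to 0.0. I take finer steps to pin it down.

Emit:
{"name": "jog_arm", "arguments": {
  "motion": [
    {"x": 0,"y": 0,"z": 0,"spin": 5,"fingers": -0.65},
    {"x": 0,"y": 0,"z": 0,"spin": 10,"fingers": -0.65}
  ]
}}

```text
clock: 13.22
eef_pos: [0.5844, 0.3211, 0.1018]
tool_rot: [-0.002, 1.0, 0.001, -0.001]
ft_force: [-5.4, 0.0, 0.3]
grip_width: 0.0703
grasp_force: 2.3
```

```bash
python3 -c "from h import *; st()"
```

```text
yaw-bar0 deg 75.3 j6 0.498 xy err mm [-1.6 -0.6] F [-5.4  0.   0.3] T [0.035 0.861 0.19 ] tau6 -0.407 w 0.0703 t 13.225
```

Emit:
{"name": "jog_arm", "arguments": {
  "motion": [
    {"x": 0,"y": 0,"z": 0,"spin": 5,"fingers": -0.65},
    {"x": 0,"y": 0,"z": 0,"spin": 10,"fingers": -0.65}
  ]
}}

```text
clock: 13.48
eef_pos: [0.5839, 0.3213, 0.1017]
tool_rot: [0.085, 0.996, 0.001, -0.001]
ft_force: [-5.6, 1.3, 1.1]
grip_width: 0.0702
grasp_force: 2.9
```

```bash
python3 -c "from h import *; st()"
```

```text
yaw-bar0 deg 65.3 j6 0.673 xy err mm [-2.1 -0.4] F [-5.6  1.3  1.1] T [0.137 1.137 0.193] tau6 -0.37 w 0.0702 t 13.475
```

The stiffening is linear (0.21 N m/rad), with the kink at j6 ≈ −0.1. A quarter turn on, allowing for a little bar lag, means stopping at j6 ≈ 1.45, so about 44° more.

Emit:
{"name": "jog_arm", "arguments": {
  "motion": [
    {"x": 0,"y": 0,"z": 0,"spin": 5,"fingers": -0.65},
    {"x": 0,"y": 0,"z": 0,"spin": 10,"fingers": -0.65},
    {"x": 0,"y": 0,"z": 0,"spin": 15,"fingers": -0.65},
    {"x": 0,"y": 0,"z": 0,"spin": 20,"fingers": -0.65}
  ]
}}

```text
clock: 13.98
eef_pos: [0.5828, 0.322, 0.1015]
tool_rot: [0.256, 0.967, 0.001, -0.002]
ft_force: [-7.8, 3.9, 0.7]
grip_width: 0.0706
grasp_force: 4.0
```

```bash
python3 -c "from h import *; st()"
```

```text
yaw-bar0 deg 45.4 j6 1.022 xy err mm [-3.2  0.3] F [-7.8  3.9  0.7] T [0.502 1.476 0.256] tau6 -0.301 w 0.0706 t 13.975
```

Emit:
{"name": "jog_arm", "arguments": {
  "motion": [
    {"x": 0,"y": 0,"z": 0,"spin": 5,"fingers": -0.65},
    {"x": 0,"y": 0,"z": 0,"spin": 10,"fingers": -0.65},
    {"x": 0,"y": 0,"z": 0,"spin": 15,"fingers": -0.65}
  ]
}}

```text
clock: 14.35
eef_pos: [0.5822, 0.3229, 0.1014]
tool_rot: [0.38, 0.925, 0.001, -0.003]
ft_force: [-8.9, 4.8, 0.5]
grip_width: 0.0707
grasp_force: 4.9
```

```bash
python3 -c "from h import *; st()"
```

```text
yaw-bar0 deg 30.4 j6 1.283 xy err mm [-3.8  1.2] F [-8.9  4.8  0.5] T [0.949 1.727 0.312] tau6 -0.253 w 0.0707 t 14.35
```

The force (10 N at about 0.036 m, so ~0.37 N m) agrees with about 1.28 rad past touch. I add a last 14° and withdraw.

Emit:
{"name": "jog_arm", "arguments": {
  "motion": [
    {"x": 0,"y": 0,"z": 0,"spin": 5,"fingers": -0.65},
    {"x": 0,"y": 0,"z": 0,"spin": 10,"fingers": -0.65},
    {"x": 0,"y": 0,"z": 0,"spin": 14,"fingers": -0.65}
  ]
}}

```text
clock: 14.72
eef_pos: [0.582, 0.3237, 0.1013]
tool_rot: [0.489, 0.872, 0.001, -0.004]
ft_force: [-8.5, 7.0, -0.4]
grip_width: 0.0702
grasp_force: 5.6
```

```bash
python3 -c "from h import *; st()"
```

```text
yaw-bar0 deg 16.5 j6 1.527 xy err mm [-4.  2.] F [-8.5  7.  -0.4] T [1.237 1.668 0.315] tau6 -0.069 w 0.0702 t 14.725
```

Emit:
{"name": "jog_arm", "arguments": {
  "motion": [
    {"x": 0,"y": 0,"z": 0,"spin": -8,"fingers": -0.65},
    {"x": 0,"y": 0,"z": 0,"spin": -16,"fingers": -0.65},
    {"x": 0,"y": 0,"z": -30,"spin": -16,"fingers": -0.65},
    {"x": 0,"y": 0,"z": -70,"spin": -16,"fingers": -0.65},
    {"x": 0,"y": 0,"z": -110,"spin": -16,"fingers": -0.65},
    {"x": 0,"y": 0,"z": -110,"spin": -16,"fingers": -0.65}
  ]
}}

```text
clock: 15.48
eef_pos: [0.5882, 0.322, 0.2175]
tool_rot: [0.364, 0.931, 0.005, 0.004]
ft_force: [-0.1, 0.5, -0.6]
grip_width: 0.0708
grasp_force: 0.0
```

```bash
python3 -c "
from h import *
st(); c=snap('wrist','w4.png'); print(readout.get_obs()['eef_pos'])"
```

```text
yaw-bar0 deg 32.4 j6 1.246 xy err mm [2.2 0.3] F [-0.1  0.5 -0.6] T [ 0.036  0.056 -0.02 ] tau6 -0.003 w 0.0708 t 15.475
[0.58708642 0.32136592 0.21455373]
```

View pics/w4.png

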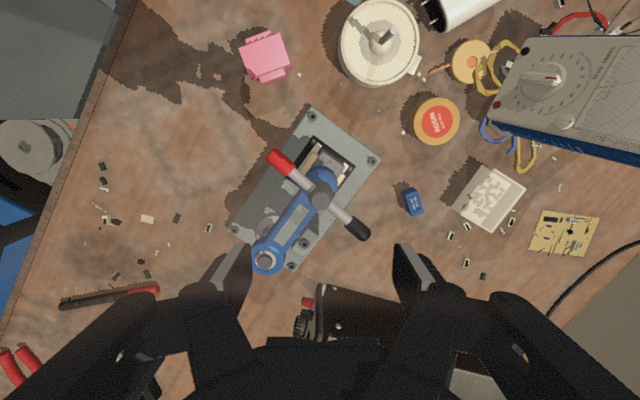

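The arm is still closed against the stop block at (303,242), with the screw over the transformer near (320,175). The bar has turned from red cap (280,160) to black cap (358,228), the fingers are clear and the neighbours are undisturbed. I hand in.

```bash
python3 -c "
from h import *
print(bot.job_done())"
```

```text
the job is handed in; nothing more can be done
None
```

I swung the clamp arm to its stop, screwed the foot down about a quarter turn past the felt touch (my estimate is 1.5 rad), and handed the job in at about 15.5 s of the 72 s; no verdict was returned.

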